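# Turn the recipe binder's divider and set the page keeper

## Robot

A 7-joint arm with a two-finger parallel gripper is mounted at the origin on a cart in front of the work surface, level with it; the furniture and walls round the work are solid. World frame = base frame: x ahead of the robot, y to its left, z up, the work surface at z = 0. Lengths are in m, angles in rad, forces in N, time in s.
With the tool pointing down it reaches from about 0.425 to 0.95 m from the base axis. Payload 4.7 kg.
Tool frame: the origin (TCP) lies on the centre line of the jaws, within the pads' length; the fingertips stand robot.nose_length ahead of it and the grasp point (between the pads) lies 8 mm behind it (robot.nose_length is the distance from the TCP to the fingertips, in m); z points along the fingers, y is the line along which they close (so a half turn about z gives the same grasp; the last joint's range is limited). The gripper opens to 85 mm and grips with 20 to 120 N. Pads are 22 mm wide; open, the fingers measure 114 mm over their backs; the gripper's body (76 mm by 85 mm) begins 54 mm behind the grasp point. The pads swing forward as they close: fully open they stand 13 mm farther back than shut.
Start: joints at [1.28, 0.469, -0.049, 1.532, 0.024, 1.141, -0.082], TCP at [0.175, -0.652, 0.242] pointing down, gripper open.
Joint ranges: [-2.59, 2.59], [-0.33, 1.99], [-1.39, 1.29], [0.1, 2.45], [-1.04, 4.18], [0.21, 1.99], [-2.66, 2.66]. Speed limits (rad/s): [2.57, 2.57, 3.14, 3.14, 3.14, 3.14, 3.14].

## Interface

Orientations are given as [roll, pitch, yaw] about the fixed x, y, z axes, in that order (R = Rz(yaw) Ry(pitch) Rx(roll)).
In Python, from plant import robot gives the robot as it stands. Calls block until the motion is done:
- robot.goto(position, orientation): joint-space move of the TCP to a pose.
- robot.move_straight(position, vel=0.15, attitude=None, contact_N=None): straight line of the TCP; attitude=None keeps the orientation; vel is the mean speed in m/s. With contact_N (N) it stops when the force on the tool has changed by that much, and returns True; else False.
- robot.move_joints(angles): joint-space move.
- robot.grip(opening, strength=None): opening from 0.0 (shut) to 1.0 (fully open); strength is the grip in N (None keeps the last); returns when the fingers have stopped.
- robot.sleep(seconds).
- robot.inverse_kinematics(position, orientation): joint angles nearest the present ones, or None.
- robot.sense(): the state.
- robot.grab_frame(name): name is "scene" or "top"; returns a dict with "image" (384x512x3 uint8, red, green, blue), "range_z" (384x512 float32, m along the optical axis (not along the pixel's ray), 0 where there is no reading), "fx", "fy", "cx", "cy" (pixels), "R" (3x3) and "t" (3): a world point X has camera coordinates R X + t. Camera axes: x right, y down, z forward; pixel columns grow to the right and rows downward; lengths in m; the calibration is good to about 2 mm. A picture is of the moment at which its call begins.
A pose or a line that the arm cannot do raises robot.IKError and nothing moves.
- robot.close_job(): hands the job in; it is judged then, once.
The state is a dict: "t": time; "joint_pos": joint angles; "joint_velocities": joint speeds; "effort": joint torques, N m; "tcp_pos": TCP position; "tcp_rot": TCP orientation; "wrist_force": force on the tool from outside, world axes, zero at the start; "torque": the same for the moment, N m; "opening": opening from 0.0 (shut) to 1.0 (fully open); "gripper_force": force on a finger pad.
Only numpy, scipy, OpenCV 4.12 (cv2) and the standard library are available. Lean on these libraries where they do the work, as an engineer would, in place of code of your own. Each camera call takes 0.05 s, during which the arm holds its last target. There are 200 camera calls.

## Task

The recipe binder's stiff cardboard divider stands half turned on the right: push it over the spine until it lies flat on the left-hand pages, and only then push the steel page keeper round by its post, as far as it goes, so that it lies across the divider. Just push with the fingers: pinch and lift nothing, press only gently, let the binder stay lying where it is, and leave the pen on its page and the other things on the worktop alone.

Things in the scene. Friction and masses are not known exactly. Their poses are not given: they have to be found in the camera images.
- binder: open recipe binder, loose on the worktop, about 1.3 kg: dark wooden board 200 x 335 x 12 mm, white pages both sides of a ring spine, page tops 21.5 mm above the worktop. Origin: on its underside below the spine's middle. x along the spine away from the robot, y to its left, z up. Pages reach 141 mm to either side, the board from y = -150 to +185 mm
- spine (a point): middle of the spine, on the divider's hinge axis (along the binder's x), 23.5 mm above the worktop
- divider (a joint): brown cardboard divider, 180 mm along the spine, 135 mm out from the hinge axis, 3 mm thick; a 45 mm wide tab, its middle at binder x = -55 mm, reaches 147 mm. Value in rad about the spine: 0 flat on the right-hand pages, 1.57 upright, 3.14 flat on the left; starts at 0.6 to 0.95. A stiff hinge: it stays at any angle, about 1 N at the edge turns it
- divider_edge (a point): middle of the divider's free edge, 135 mm from the hinge axis
- keeper (a joint): page keeper: steel arm 115 x 12 x 5 mm, top 33.5 mm above the worktop, pivoting flat on the binder's left margin (binder x = -70, y = +168 mm). Value in rad, clockwise from above: 0 points along the margin away from the robot, 1.57 (end stop) to the spine across the left page; starts at 0 to 0.15, stays where it is left; 0.5 N at the post moves it
- keeper_post (a point): top of the black upright post on the keeper's free end, 100 mm from the pivot; 14 mm in diameter, top 65.5 mm above the worktop, rising 32 mm above the arm. Push the post sideways
- pen: black pen, 120 mm long, 10 mm thick, loose on the right-hand page about 60 mm from the spine, along it, under the divider; leave alone. Origin at its underside's middle
- lemon: lemon, 71 x 53 x 51 mm, right of the binder; leave alone. Origin at its underside's middle
- teaspoon: teaspoon, 130 x 26 x 11 mm, right of the binder; leave alone. Origin at its underside's middle
- tea_mug: blue and white mug, 78 x 112 x 92 mm, far right; leave alone. Origin at its underside's middle
- egg_timer: red egg timer, 63 mm across, 55 mm high, left of the binder; leave alone. Origin at its underside's middle
- tuna_tin: flat tin, 86 mm across, 40 mm high, left of the binder; leave alone. Origin at its underside's middle

How it is judged:
By the outcome, as a careful person would: the job done as asked, in the order asked, and still so for the second after the job is handed in, with the robot touching nothing.
It also fails if it takes over 54 s, if anything falls off the work surface, if the arm or the gripper's body presses on something with over 40 N, if the wrist force passes 120 N, or if a joint passes its speed limit or range.

## Working session

There is one attempt and no reset: what is moved stays moved. The work goes in short steps, each a Python script; the robot and the scene stay as the last script left them, time stands still between calls to the robot, and variables do not carry over. Pictures are saved under pics/ and viewed, at most 10 in all, crops included, and the job is handed in when it is done.

```bash
ls; mkdir -p pics; cat > h.py <<'E'
import numpy as np, cv2
from plant import robot
def snap(n,f):
    d=robot.grab_frame(n); cv2.imwrite('pics/'+f,cv2.cvtColor(d['image'],cv2.COLOR_RGB2BGR)); np.savez('pics/'+f+'.npz',**d); return d
def cloud(d):
    z=d['range_z']; v,u=np.mgrid[:z.shape[0],:z.shape[1]]
    P=np.stack([(u-d['cx'])/d['fx']*z,(v-d['cy'])/d['fy']*z,z],-1)
    return (P-d['t'])@d['R']
E
python3 - <<'E'
from h import *
for n in('scene','top'):
    d=snap(n,n+'1.png'); print(n,-d['R'].T@d['t'],d['R'][2],d['fx'],(d['range_z']>0).mean())
s=robot.sense();print(s['t'],s['tcp_pos'],s['tcp_rot'],robot.nose_length)
E
```

```text
pics
scene [-0.07182576  0.71316924  1.05517214] [ 0.45724843 -0.52059413 -0.72104481] 403.5597149609194 0.9959259033203125
top [ 0.31990227 -0.01553349  1.28286763] [ 0.20148866 -0.00367051 -0.97948397] 395.26855606369134 0.9958445231119791
0.1 [ 0.17457406 -0.65151514  0.24138487] [-3.13983557e+00  6.07308945e-05  2.61800859e-01] 0.011
```

View pics/scene1.png

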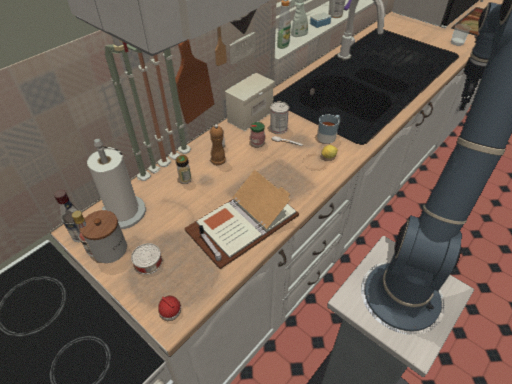

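View pics/top1.png

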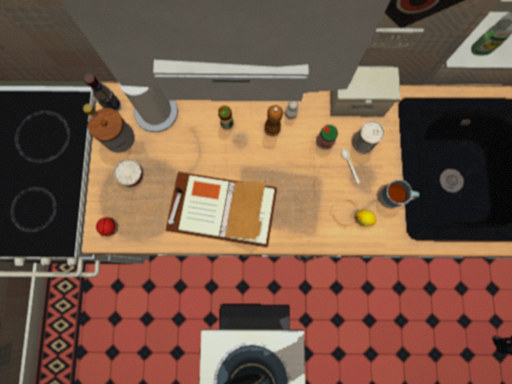

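```bash
cat >> h.py <<'E'
def ray(d,uv,z):
    r=np.array([(uv[0]-d['cx'])/d['fx'],(uv[1]-d['cy'])/d['fy'],1])@d['R']; o=-d['R'].T@d['t']
    return o+r*(z-o[2])/r[2]
E
python3 - <<'E'
from h import *
d=dict(np.load('pics/top1.png.npz')); P=cloud(d); im=d['image']
roi=np.zeros(im.shape[:2],bool); roi[165:250,160:285]=1
# binder: anything above 7 mm
m=(roi&(P[...,2]>.007)).astype(np.uint8); 
c=max(cv2.findContours(m,0,1)[0],key=cv2.contourArea)
Q=P[m>0]; r=cv2.minAreaRect(Q[:,:2].astype(np.float32)*1000); print('height rect',r,cv2.boxPoints(r).round(0).tolist())
hsv=cv2.cvtColor(im,cv2.COLOR_RGB2HSV)
br=roi&(hsv[...,1]>110)&(hsv[...,2]>90)&(hsv[...,0]<25)&(P[...,2]>.03); B=P[br]
print('div n',br.sum(),B.min(0),B.max(0)); 
c0=B.mean(0); n=np.linalg.svd(B-c0,full_matrices=False)[2]; print(c0,n)
wh=(roi&(hsv[...,1]<50)&(hsv[...,2]>140)); W=P[wh]; print('white z',np.percentile(W[:,2],[5,50,95]))
v,u=np.nonzero(roi&(P[...,2]>.045)); 
k=u<200; print('post px',np.c_[u,v][k].tolist(),P[v[k],u[k]].round(3).tolist())
big=cv2.resize(im[160:255,155:290],None,fx=5.9,fy=5.9,interpolation=cv2.INTER_CUBIC); cv2.imwrite('pics/topcrop.png',big[...,::-1])
s=dict(np.load('pics/scene1.png.npz'));big=cv2.resize(s['image'][165:265,180:305],None,fx=6,fy=6,interpolation=cv2.INTER_CUBIC); cv2.imwrite('pics/scenecrop.png',big[...,::-1])
# overhead structure
A=P.reshape(-1,3);a=A[A[:,2]>.3]; print('high',[ (lo,a[(a[:,2]>lo)&(a[:,0]>.3)&(abs(a[:,1])<.4)&(a[:,2]<lo+.1)][:,0].min(initial=9)) for lo in (.3,.4,.5,.6,.7,.8)])
E
```

```text
height rect ((494.09246826171875, 102.37220764160156), (350.4837951660156, 409.2808532714844), 0.514518678188324) [[317.0, 305.0], [321.0, -104.0], [671.0, -101.0], [667.0, 309.0]]
div n 1773 [ 0.31990227 -0.03355362  0.03039969] [0.61213604 0.16946113 1.28286763]
[0.5123143  0.02310558 0.09388786] [[ 0.17774065  0.05185751 -0.98271006]
 [ 0.96884635 -0.18423581  0.16551105]
 [-0.1724674  -0.9815131  -0.08298815]]
white z [0.01594089 0.02216632 0.03042367]
post px [[198, 175], [182, 179], [178, 182], [177, 187], [178, 187], [170, 188], [176, 188], [177, 188], [178, 188], [179, 188], [176, 189], [177, 189], [178, 189], [179, 189], [180, 189], [176, 190], [177, 190], [178, 190], [179, 190], [180, 190], [181, 190], [177, 191], [178, 191], [179, 191], [180, 191], [178, 192], [180, 192], [196, 214], [182, 233], [162, 237], [190, 242], [197, 242], [193, 243], [184, 245], [171, 247]] [[0.32, -0.016, 1.283], [0.32, -0.016, 1.283], [0.32, -0.016, 1.283], [0.587, 0.24, 0.067], [0.586, 0.236, 0.069], [0.32, -0.016, 1.283], [0.584, 0.243, 0.067], [0.584, 0.24, 0.065], [0.583, 0.236, 0.07], [0.584, 0.233, 0.067], [0.581, 0.243, 0.064], [0.58, 0.239, 0.068], [0.579, 0.235, 0.071], [0.581, 0.234, 0.063], [0.582, 0.231, 0.062], [0.578, 0.243, 0.065], [0.576, 0.238, 0.071], [0.577, 0.236, 0.065], [0.577, 0.233, 0.066], [0.58, 0.232, 0.056], [0.581, 0.231, 0.047], [0.575, 0.24, 0.063], [0.575, 0.237, 0.06], [0.576, 0.235, 0.058], [0.578, 0.233, 0.05], [0.574, 0.239, 0.049], [0.575, 0.233, 0.047], [0.32, -0.016, 1.283], [0.32, -0.016, 1.283], [0.32, -0.016, 1.283], [0.32, -0.016, 1.283], [0.32, -0.016, 1.283], [0.32, -0.016, 1.283], [0.32, -0.016, 1.283], [0.32, -0.016, 1.283]]
high [(0.3, np.float64(0.9605659868524125)), (0.4, np.float64(0.9565247851545308)), (0.5, np.float64(9.0)), (0.6, np.float64(0.6209411094264637)), (0.7, np.float64(0.618135953207163)), (0.8, np.float64(0.6375788461861218))]
```

View pics/topcrop.png

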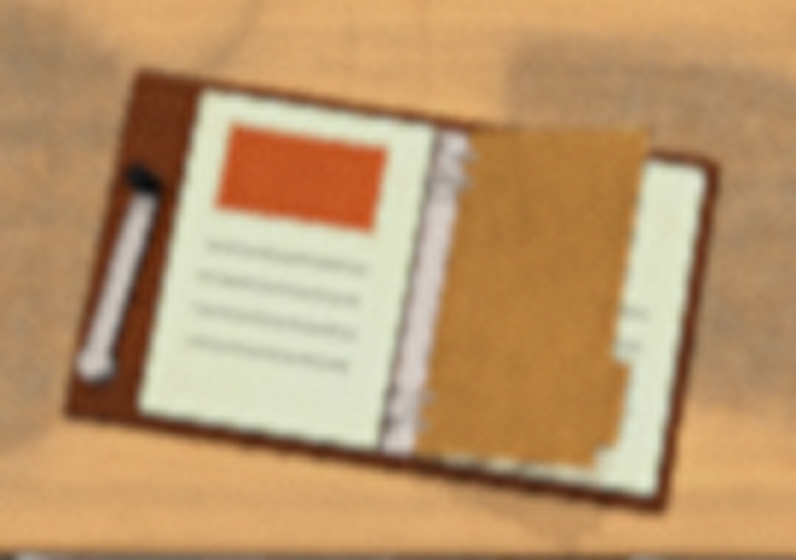

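View pics/scenecrop.png

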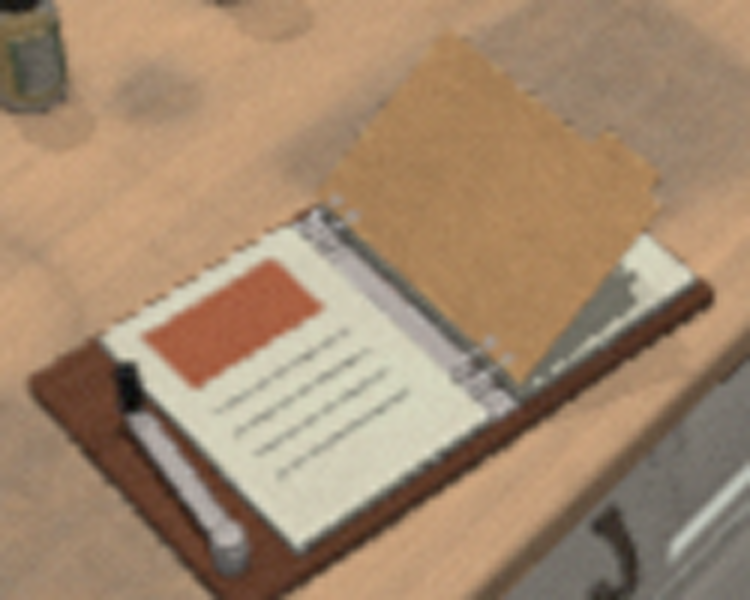

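The crops show the board corners at crop px (140,70), (718,160), (662,508), (65,413), the post at about (142,180), and the keeper's pivot at about (97,365). The divider is half up on the right, with its near tab at (625,400).

```bash
python3 - <<'E'
from h import *
d=dict(np.load('pics/top1.png.npz')); P=cloud(d); im=d['image']
f=lambda c,z:ray(d,((c[0]+.5)/5.9+155-.5,(c[1]+.5)/5.9+160-.5),z)
W=np.array([f(c,.012)[:2] for c in((140,70),(718,160),(662,508),(65,413))]); Bn=np.array([[.1,.185],[.1,-.15],[-.1,-.15],[-.1,.185]])
print(W.round(3).tolist(),np.linalg.norm(W-np.roll(W,1,0),axis=1))
a=W-W.mean(0);b=Bn-Bn.mean(0); th=np.arctan2((b[:,0]*a[:,1]-b[:,1]*a[:,0]).sum(),(a*b).sum())
R=np.array([[np.cos(th),-np.sin(th)],[np.sin(th),np.cos(th)]]); o=W.mean(0)-R@Bn.mean(0)
print('th',th,'o',o,'res',(W-(Bn@R.T+o)).round(4).tolist())
np.savez('binder.npz',R=R,o=o,th=th)
piv=R@[-.07,.168]+o; post=f((142,180),.0655); print('piv',piv,'meas',f((97,362),.034),'post',post,'ptcloud .580 .237','dist',np.linalg.norm(post[:2]-piv))
q=R.T@(post[:2]-piv); print('keeper ang',np.arctan2(-q[1],q[0]))
hsv=cv2.cvtColor(im,cv2.COLOR_RGB2HSV); roi=np.zeros(im.shape[:2],bool); roi[178:240,222:268]=1
m=roi&(hsv[...,1]>110)&(hsv[...,2]>90)&(hsv[...,0]<25)&(P[...,2]>.03)&(P[...,2]<.2); X=P[m]
L=np.c_[(X[:,:2]-o)@R,X[:,2]]; r=np.hypot(L[:,1],L[:,2]-.0235); a=np.arctan2(L[:,2]-.0235,-L[:,1]); k=r>.06
print('div n',k.sum(),'ang',np.median(a[k]),a[k].std(),'rmax',np.percentile(r,99.5),'x',np.percentile(L[:,0],[1,99]))
E
```

```text
[[0.652, 0.249], [0.603, -0.075], [0.409, -0.045], [0.458, 0.281]] [0.19591201 0.32852965 0.19568584 0.32939064]
th -0.15227031291553958 o [0.52776252 0.08525233] res [[-0.003, -0.0035], [-0.0013, 0.0028], [0.0031, 0.0031], [0.0013, -0.0023]]
piv [0.48405514 0.26192622] meas [0.4835032  0.26011301 0.034     ] post [0.57716139 0.23428771 0.0655    ] ptcloud .580 .237 dist 0.09712188808342351
keeper ang 0.13629326876749492
div n 1161 ang 0.6529777733400222 0.02194057349871987 rmax 0.14322127593241316 x [-0.08820331  0.08877284]
```

```bash
cat >> h.py <<'E'
import os
b=np.load('binder.npz'); Rb,ob,th=b['R'],b['o'],float(b['th'])
def W(x,y,tip): return np.r_[Rb@[x,y]+ob, tip+robot.nose_length]
def att(yaw): return [np.pi,0,yaw]
E
python3 - <<'E'
from h import *
H=.0115; yaw=th+np.pi/2
def pose(a):
    r=.135 if a<np.pi/2 else .10
    return W(0,-r*np.cos(a)-H,.0235+.10*np.sin(a)+.0015)
A=np.r_[np.linspace(.65,3.02,14)]
start=W(0,-.15,pose(.65)[2]-robot.nose_length)
for p in [start+[0,0,.12],start]+[pose(a) for a in A]: assert robot.inverse_kinematics(p,att(yaw)) is not None,p
robot.grip(0.0,20)
robot.goto(start+[0,0,.12],att(yaw)); print(robot.sense()['t'])
robot.move_straight(start,.1)
f0=np.array(robot.sense()['wrist_force'])
for a in A:
    robot.move_straight(pose(a),.08); s=robot.sense()
    print(round(a,2),round(s['t'],2),(np.array(s['wrist_force'])-f0).round(2))
E
```

```text
3.2667
0.65 5.16 [-1.19 -3.6   4.13]
0.83 5.58 [ 0.82 -3.6   4.31]
1.01 6.01 [-1.36  0.58 -0.26]
1.2 6.45 [-0.35 -0.42  0.54]
1.38 6.9 [-0.75  0.37  1.  ]
1.56 7.36 [ 0.22  0.6  -0.33]
1.74 7.74 [0.28 0.29 0.28]
1.93 8.12 [0.24 0.55 0.72]
2.11 8.49 [-1.07  0.7   0.58]
2.29 8.87 [-0.03  1.45  0.53]
2.47 9.24 [-0.82  0.82  0.18]
2.66 9.62 [ 0.45 -0.04  1.46]
2.84 9.99 [-0.2   0.44  0.41]
3.02 10.37 [-0.67  0.69 -0.18]
```

```bash
python3 - <<'E'
from h import *
d=snap('scene','s2.png'); t=snap('top','t2.png')
a=cv2.resize(d['image'][150:270,180:305],None,fx=3.1,fy=3.1,interpolation=2);b=cv2.resize(t['image'][150:260,155:290],(405,372),interpolation=2)
cv2.imwrite('pics/both2.png',np.hstack([a[:372],b])[...,::-1])
E
```

```text
(no output)
```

View pics/both2.png

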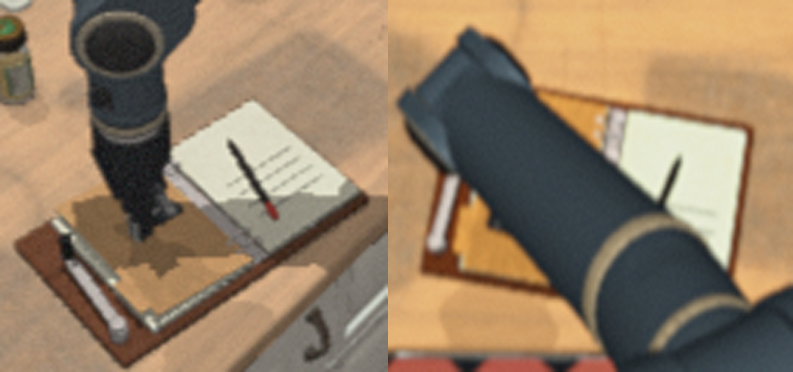

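The divider has turned over onto the left, almost flat. The pen at (250,180) is untouched and the post stands at (68,245). I'll press the divider down gently, lift off, and check it and the post.

```bash
python3 - <<'E'
from h import *
p=np.array(robot.sense()['tcp_pos'])
q=W(0,.10,.0255); mid=W(0,.10,.034)
robot.move_straight(mid,.05)
print(robot.move_straight(q-[0,0,.005],.02,contact_N=4)); s=robot.sense(); print(s['tcp_pos'][2]-robot.nose_length,s['wrist_force'])
robot.move_straight(np.array(s['tcp_pos'])+[0,0,.13],.2)
yaw=th+np.pi/2-.14
robot.goto(W(.04,.20,.13),att(yaw)); print(robot.sense()['t'])
t=snap('top','t3.png'); d=snap('scene','s3.png'); 
for n,c in(('top',t),('scene',d)):
    P=cloud(c); L=np.concatenate([(P[...,:2]-ob)@Rb,P[...,2:]],-1); im=c['image'].astype(int); hsv=cv2.cvtColor(c['image'],cv2.COLOR_RGB2HSV)
    m=(abs(L[...,0])<.085)&(L[...,1]>.02)&(L[...,1]<.13)&(hsv[...,1]>90)&(hsv[...,0]<25)&(L[...,2]<.06); X=L[m]
    if m.sum()>50:
        A=np.c_[X[:,1],np.ones(len(X))]; print(n,'div n',m.sum(),'slope/z0',np.linalg.lstsq(A,X[:,2],rcond=None)[0],'z@.12',np.median(X[X[:,1]>.11,2]))
    m=(im.max(-1)<60)&(abs(L[...,0]-.03)<.03)&(abs(L[...,1]-.155)<.03)&(L[...,2]>.042)&(L[...,2]<.072); print(n,'post',m.sum(),L[m].mean(0),L[m].min(0),L[m].max(0))
a=cv2.resize(d['image'][150:270,180:305],None,fx=3.1,fy=3.1,interpolation=2);b=cv2.resize(t['image'][150:260,155:290],(405,372),interpolation=2)
cv2.imwrite('pics/both3.png',np.hstack([a[:372],b])[...,::-1])
E
```

```text
True
0.025044088881623492 [-1.07790236 -0.98895933  5.418262  ]
12.6833
top div n 407 slope/z0 [-0.00320956  0.02622825] z@.12 0.02666830832175326<stdin>:15: RuntimeWarning: Mean of empty slice.
  ret = um.true_divide(
Traceback (most recent call last):
ValueError: zero-size array to reduction operation minimum which has no identity
```

```bash
python3 - <<'E'
from h import *
d=dict(np.load('pics/s3.png.npz')); P=cloud(d); L=np.concatenate([(P[...,:2]-ob)@Rb,P[...,2:]],-1); im=d['image'].astype(int)
m=(im.max(-1)<70)&(abs(L[...,0]-.03)<.03)&(abs(L[...,1]-.155)<.03)&(L[...,2]>.042)&(L[...,2]<.074)
print(m.sum(), *( (L[m].mean(0),L[m].min(0),L[m].max(0)) if m.any() else ()))
cv2.imwrite('pics/s3c.png',cv2.resize(im[150:270,180:305].astype(np.uint8),None,fx=4.5,fy=4.5,interpolation=2)[...,::-1])
E
```

```text
28 [0.02409304 0.1647218  0.05802997] [0.0191503  0.1577159  0.04589632] [0.02895384 0.16984898 0.07044741]
```

View pics/s3c.png

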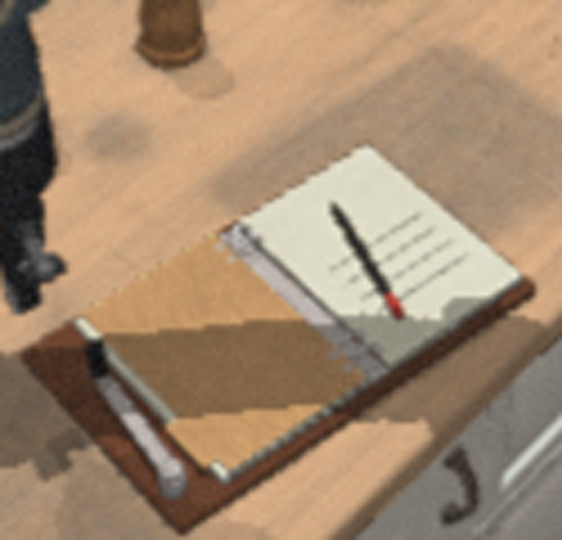

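Divider flat and pen unmoved; post at (95,355) in the crop, clear to the right of the fingers. Now the keeper.

```bash
python3 - <<'E'
from h import *
def pose(k,g=.0185):
    c=np.array([-.07,.168])+.1*np.array([np.cos(k),-np.sin(k)])+g*np.array([np.sin(k),np.cos(k)])
    return W(*c,.045), att(th+np.pi/2-k)
K=np.linspace(.1,1.48,12)
for k in K: assert robot.inverse_kinematics(*pose(k)) is not None,k
p,o=pose(.1,.034)
robot.move_straight(p+[0,0,.085],.1,attitude=o); robot.move_straight(p,.1)
f0=np.array(robot.sense()['wrist_force'])
for k in K:
    p,o=pose(k); c=robot.move_straight(p,.07,attitude=o,contact_N=10); s=robot.sense()
    print(round(k,2),c,round(s['t'],2),(np.array(s['wrist_force'])-f0).round(1))
    if c: break
p,o=pose(1.57,.012)
print(robot.move_straight(p,.025,attitude=o,contact_N=4)); s=robot.sense(); q=Rb.T@(np.array(s['tcp_pos'][:2])-ob)
print('tool binder',q,'post x est',q[0]-.0185,(np.array(s['wrist_force'])-f0).round(1),s['t'])
E
```

```text
0.1 False 14.42 [ 0.4 -0.   1.4]
0.23 False 14.75 [-0.2  0.1  1.1]
0.35 False 15.08 [-0.6  0.5  1.7]
0.48 False 15.42 [-1.4  0.3  1.9]
0.6 False 15.75 [0.  0.2 1.2]
0.73 False 16.08 [ 0.6 -0.4  0.8]
0.85 False 16.42 [-0.4  0.2  1.2]
0.98 False 16.75 [0.  0.1 1.5]
1.1 False 17.08 [-0.5 -0.3  1.1]
1.23 False 17.42 [ 0.5 -0.4  0.4]
1.35 False 17.75 [-0.1 -0.9  1.5]
1.48 False 18.08 [-1.  -0.9  1.3]
True
tool binder [-0.05407805  0.06827642] post x est -0.0725780468709853 [ 0.7 -0.5  1.4] 18.6
```

```bash
python3 - <<'E'
from h import *
p=np.array(robot.sense()['tcp_pos']); dx=np.r_[Rb@[1,0],0]
print(robot.move_straight(p-.004*dx,.01,contact_N=3.5)); s=robot.sense(); print(s['wrist_force'],Rb.T@(np.array(s['tcp_pos'][:2])-ob))
p=np.array(s['tcp_pos']); robot.move_straight(p+.03*dx,.1); robot.move_straight(p+.03*dx+[0,0,.15],.2)
robot.goto([.35,-.45,.3],att(th+np.pi/2-1.5)); print(robot.sense()['t'])
t=snap('top','t4.png'); d=snap('scene','s4.png')
a=cv2.resize(d['image'][150:270,180:305],None,fx=3.1,fy=3.1,interpolation=2);b=cv2.resize(t['image'][150:260,155:290],(405,372),interpolation=2)
cv2.imwrite('pics/both4.png',np.hstack([a[:372],b])[...,::-1])
P=cloud(t);L=np.concatenate([(P[...,:2]-ob)@Rb,P[...,2:]],-1)
m=(L[...,2]>.05)&(L[...,2]<.075)&(abs(L[...,0]+.07)<.05)&(abs(L[...,1]-.07)<.05);print(m.sum(),L[m].mean(0))
m=(L[...,2]>.03)&(L[...,2]<.04)&(abs(L[...,0]+.07)<.04)&(abs(L[...,1]-.125)<.04);X=L[m];print(m.sum(),'arm slope',np.polyfit(X[:,1],X[:,0],1))
E
```

```text
True
[ 0.66656685 -0.0995275   0.63173122] [-0.05405732  0.06833614]
22.4833
19 [-0.07069685  0.06764444  0.06384451]
104 arm slope [-0.03586626 -0.06293783]
```

View pics/both4.png

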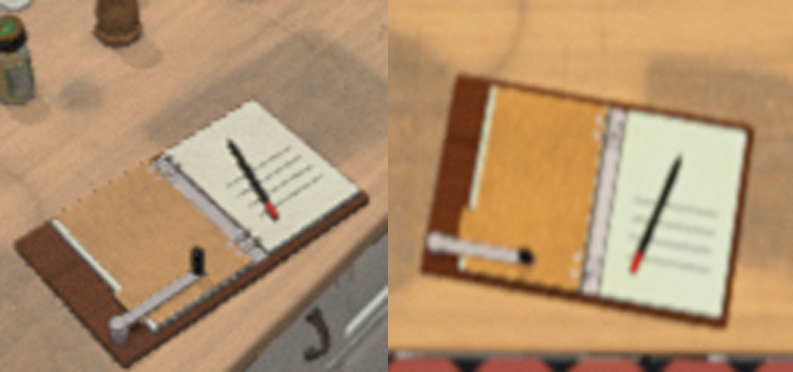

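The keeper lies across the divider and everything else is unmoved. I'll check the end stop with one more gentle push from clear air.

```bash
python3 - <<'E'
from h import *
o=att(th+np.pi/2-1.57); X=lambda x,z=.045:W(x,.066,z)
robot.goto(X(-.03,.2),o); robot.move_straight(X(-.03),.15); robot.sleep(.2)
c=robot.move_straight(X(-.062),.02,contact_N=5); s=robot.sense(); print(c,Rb.T@(np.array(s['tcp_pos'][:2])-ob),s['wrist_force'],s['t'])
robot.sleep(.3); s=robot.sense();print(s['wrist_force'])
robot.move_straight(X(-.03),.1); robot.move_straight(X(-.03,.2),.2)
robot.goto([.35,-.45,.3],o); print(robot.sense()['t'])
t=snap('top','t5.png'); t0=dict(np.load('pics/t4.png.npz'))
f=lambda d:cv2.GaussianBlur(d['image'],(3,3),0).astype(int)[150:260,155:290]
D=abs(f(t)-f(t0)).max(-1); print('changed px',(D>45).sum(),np.argwhere(D>45).mean(0) if (D>45).any() else '')
P=cloud(t);L=np.concatenate([(P[...,:2]-ob)@Rb,P[...,2:]],-1)
m=(L[...,2]>.05)&(L[...,2]<.075)&(abs(L[...,0]+.07)<.05)&(abs(L[...,1]-.07)<.05);print(m.sum(),L[m].mean(0))
E
```

```text
True [-0.05411611  0.06597478] [ 1.66856834 -0.8769598   1.43549921] 27.3917
[2.36408953 0.98658459 1.3682561 ]
31.275
changed px 0 
19 [-0.07071469  0.06761641  0.06404151]
```

```bash
python3 -c "
from plant import robot; print(robot.close_job())"
```

```text
the job is handed in; nothing more can be done
None
```

The job is handed in: the divider lies flat on the left-hand pages and the keeper is at its end stop across it. In the last pictures the binder and pen had not visibly moved, and the robot's clock read about 31 s of the 54 s allowed.

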